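# Clear the levelling base and wedge up the tilt plate

### The job

Pick up the orange levelling wedge by its black grip and, using it as a scraper (not your fingers), wipe all three yellow chips off the front of the dark levelling base onto the worktop. Then lay the wedge flat on the cleared base and push its thin end under the front edge of the aluminium tilt plate until the plate just lifts off its rest pads, about 4 mm (the white line on the ramp is then about level with the plate's edge). Finish while still holding the wedge there, touching neither the plate nor its stand yourself, and leave the things round about where they are.

Things in the scene. Friction and masses are not known exactly. Their poses are not given: they have to be found in the camera images.
- wedge: Orange wedge, 125 x 36 mm, 0.12 kg, lying flat. Origin: on its underside, below the middle of its grip; x points along it to the thin end, z up. The heel (x = -20 to 15 mm) is 18 mm high; from x = 15 to 105 mm the ramp falls evenly from 18 to 3 mm high. Flanks upright. A white line crosses the ramp at x = 54 mm (51 mm from the thin end), where it is 11.5 mm high.
- wedge_grip (a point): Middle of the wedge's grip, an upright black ribbed block on the heel: 28 mm along the wedge's x, 20 mm along its y (take it across y), from 18 to 52 mm above the wedge's underside. This point is 40 mm above the underside, right above the wedge's origin.
- base: Dark steel base plate fixed to the worktop, 200 (x) x 150 (y) x 16 mm. Origin: centre of its underside; x points from its open front to the hinge at the back, z up. Its bare front (apron, top at z = 16 mm) spans x = -100 to -20 mm, the full width. Two black rest pads, 14 mm square, 7 mm high, stand at x = -11, y = +-55 mm under the plate's front corners; between them it is open.
- tilt_plate: Aluminium plate, 110 (x) x 126 (y) x 14 mm, hinged along y at the back of the base, with a black stand 114 mm tall fixed on it 45 mm in front of the hinge; about 0.6 kg together, held down only by weight. Origin: on the hinge axis, at (90, 0, 30) mm in the base's frame; axes as the base's. Resting on its pads it is level, its underside 7 mm above the apron.
- plate_edge (a point): Middle of the tilt plate's front lower edge: at (-20, 0, 23) mm in the base's frame when the plate lies on its pads; it rises as the plate lifts.
- chip_0: Loose yellow plastic chip, about 16 x 13 x 9 mm, 12 g, lying on the apron of the base (within 85 to 50 mm in front of the base's centre, at -50 to 50 mm across). Origin: its middle.
- chip_1: Loose yellow plastic chip, about 16 x 13 x 9 mm, 12 g, lying on the apron of the base (within 85 to 50 mm in front of the base's centre, at -50 to 50 mm across). Origin: its middle.
- chip_2: Loose yellow plastic chip, about 16 x 13 x 9 mm, 12 g, lying on the apron of the base (within 85 to 50 mm in front of the base's centre, at -50 to 50 mm across). Origin: its middle.
- black_cup: Bystander, loose: black cup, 70 mm wide, 58 mm high. Origin: centre of its underside.
- lens_blank: Bystander, loose: round clear lens blank lying flat, 66 mm wide, 9 mm high. Origin: centre of its underside.
- lens_tray: Bystander, loose: small blue open lens box, 35 x 58 x 24 mm. Origin: centre of its underside.
- screw_jar: Bystander, loose: small jar of screws with a blue lid, 43 mm wide, 46 mm high. Origin: centre of its underside.

How it is judged:
By the outcome, as a careful person would: the job done as asked, in the order asked, and still so for the second after the job is handed in, while the arm keeps its last pose, push and grip.
It also fails if it takes over 48 s, if anything falls off the work surface, if the arm or the gripper's body presses on something with over 40 N, if the wrist force passes 120 N, or if a joint passes its speed limit or range.

### The arm

A 7-joint arm with a two-finger parallel gripper is mounted at the origin on a cart in front of the work surface, level with it; the furniture and walls round the work are solid. World frame = base frame: x ahead of the robot, y to its left, z up, the work surface at z = 0. Lengths are in m, angles in rad, forces in N, time in s.
With the tool pointing down it reaches from about 0.35 to 0.9 m from the base axis. Payload 19.9 kg.
Tool frame: the origin (TCP) lies between the finger pads; the fingertips stand 19 mm ahead of it and the grasp point (between the pads) is the TCP; z points along the fingers, y is the line along which they close (so a half turn about z gives the same grasp; the last joint's range is limited). The gripper opens to 94 mm and grips with 3 to 60 N. Pads are 16 mm wide; open, the fingers measure 119 mm over their backs; the gripper's body (75 mm by 177 mm) begins 78 mm behind the grasp point.
Start: joints at [-1.268, 0.417, -0.01, 1.614, 0.005, 1.111, -0.053], TCP at [0.211, 0.588, 0.224] pointing down, gripper open.
Joint ranges: [-2.81, 2.81], [-0.39, 2.02], [-1.27, 1.25], [0.06, 2.57], [-1.19, 4.33], [0.19, 2], [-2.82, 2.82]. Speed limits (rad/s): [1.89, 1.89, 2.39, 2.39, 3.01, 3.01, 3.01].

### API

Orientations are given as a 3x3 rotation matrix whose columns are the frame's x, y, z axes.
In Python, from rig import robot gives the robot as it stands. Calls block until the motion is done:
- robot.move_ptp(position, orientation): joint-space move of the TCP to a pose.
- robot.move_linear(position, velocity=0.15, frame=None, threshold=None): straight line of the TCP; frame=None keeps the orientation; velocity is the mean speed in m/s. With threshold (N) it stops when the force on the tool has changed by that much, and returns True; else False.
- robot.goto_joints(angles): joint-space move.
- robot.gripper_to(opening): finger opening in m; the grip force is fixed at half the most; returns when the fingers have stopped.
- robot.pause(seconds).
- robot.ik(position, orientation): joint angles nearest the present ones, or None.
- robot.get_state(): the state.
- robot.grab_frame(name): name is "side" or "top"; returns the picture (384x512x3 uint8, red, green, blue); there is no depth.
- robot.camera_info(name): a dict with "fx", "fy", "cx", "cy" (pixels), "rvec" (rotation vector, rad) and "tvec" (3), from world to camera coordinates, as OpenCV has them. Camera axes: x right, y down, z forward; pixel columns grow to the right and rows downward; lengths in m; the calibration is good to about 2 mm. A picture is of the moment at which its call begins. camera_info takes no time and is no camera call.
A pose or a line that the arm cannot do raises robot.PlanningError and nothing moves.
- robot.sign_off(): hands the job in; it is judged then, once.
The state is a dict: "time": time; "qpos": joint angles; "joint_vel": joint speeds; "effort": joint torques, N m; "ee_pos": TCP position; "tool_rot": TCP orientation; "force": force on the tool from outside, world axes, zero at the start; "moment": the same for the moment, N m; "opening": finger opening in m; "grasp_force": force on a finger pad.
Only numpy, scipy, OpenCV 4.12 (cv2) and the standard library are available. Lean on these libraries where they do the work, as an engineer would, in place of code of your own. Each camera call takes 0.05 s, during which the arm holds its last target. There are 200 camera calls.

## Working session

There is one attempt and no reset: what is moved stays moved. The work goes in short steps, each a Python script; the robot and the scene stay as the last script left them, time stands still between calls to the robot, and variables do not carry over. Pictures are saved under pics/ and viewed, at most 10 in all, crops included, and the job is handed in when it is done.

```bash
ls; mkdir -p pics
python3 - <<'E'
from rig import robot
import cv2
for n in("side","top"):
    f=robot.grab_frame(n); cv2.imwrite(f"pics/{n}0.png",cv2.cvtColor(f,cv2.COLOR_RGB2BGR)); print(n,robot.camera_info(n))
s=robot.get_state(); print(s["time"],s["ee_pos"],s["tool_rot"],s["opening"])
E
```

```text
pics
side {'fx': 374.02889143070615, 'fy': 374.02889143070615, 'cx': 256.7628843724773, 'cy': 187.10518834626686, 'rvec': array([ 2.31042627, -0.9458984 ,  0.31463459]), 'tvec': array([-0.35616005,  0.39432241,  0.84219331])}
top {'fx': 398.09090396018547, 'fy': 398.09090396018547, 'cx': 254.61718057517922, 'cy': 186.33947701264685, 'rvec': array([ 2.12871133, -2.14486231,  0.16271385]), 'tvec': array([0.09074044, 0.57683828, 1.0382364 ])}
0.1 [0.21057297 0.58814179 0.22392051] [[-9.41478823e-01  3.37072032e-01 -2.66121425e-04]
 [ 3.37072124e-01  9.41478272e-01 -1.02317139e-03]
 [-9.43349217e-05 -1.05299631e-03 -9.99999441e-01]] 0.09393666915333956
```

View pics/side0.png

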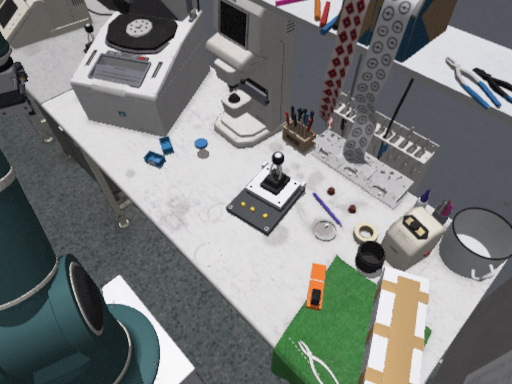

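View pics/top0.png

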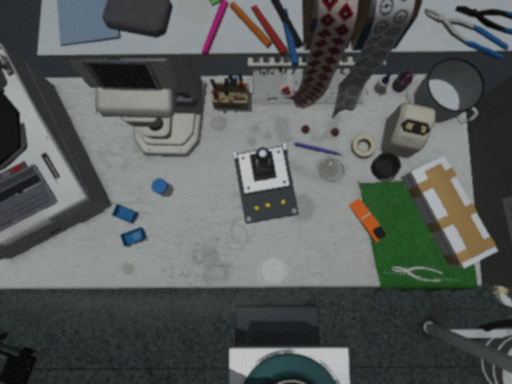

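Both views show the wedge (top ~(367,220), side ~(317,287), grip toward the robot/right). The base is at top ~(267,190), side ~(265,208), with three chips on its apron. I'll enlarge both regions next.

```bash
cat > h.py <<'E'
import numpy as np, cv2
from rig import robot
I={n:robot.camera_info(n) for n in("side","top")}
def K(n): c=I[n]; return np.array([[c["fx"],0,c["cx"]],[0,c["fy"],c["cy"]],[0,0,1]])
def ray(n,uv):
    R=cv2.Rodrigues(I[n]["rvec"])[0]; d=R.T@np.linalg.inv(K(n))@[uv[0],uv[1],1]
    return -R.T@I[n]["tvec"], d/np.linalg.norm(d)
def plane(n,uv,z):
    o,d=ray(n,uv); return o+d*(z-o[2])/d[2]
def tri(us,ut):
    """two-view point and the gap between the rays"""
    (a,d),(b,e)=ray("side",us),ray("top",ut)
    s,t=np.linalg.lstsq(np.c_[d,-e],b-a,rcond=None)[0]
    return (a+s*d+b+t*e)/2, np.linalg.norm(a+s*d-b-t*e)
def proj(n,p): return cv2.projectPoints(np.float64(p).reshape(-1,3),I[n]["rvec"],I[n]["tvec"],K(n),None)[0][:,0]
E
python3 - <<'E'
import cv2,numpy as np
s=cv2.imread("pics/side0.png");t=cv2.imread("pics/top0.png")
def c(im,x,y,w=80,h=60): return cv2.resize(im[y:y+h,x:x+w],(w*5,h*5),interpolation=cv2.INTER_CUBIC)
cv2.imwrite("pics/c1.png",np.vstack([np.hstack([c(s,225,175),c(t,227,165)]),np.hstack([c(s,290,255),c(t,335,190)])]))
from h import *
for n,im in(("side",s),("top",t)):
    h=cv2.cvtColor(im,cv2.COLOR_BGR2HSV)
    for name,lo,hi in(("yel",(22,120,90),(35,255,255)),("org",(5,150,100),(18,255,255))):
        k,l,st,ce=cv2.connectedComponentsWithStats(cv2.inRange(h,lo,hi))
        for i in range(1,k):
            if st[i,4]>5: print(n,name,st[i],ce[i].round(2),plane(n,ce[i],.02).round(4))
E
```

```text
side yel [241 202   4   5  16] [242.69 204.06] [0.5206 0.0818 0.02  ]
side yel [250 207   5   5  16] [252.12 208.81] [0.5283 0.0503 0.02  ]
side yel [263 214   4   5  17] [264.59 215.88] [0.5365 0.0078 0.02  ]
side org [315   0   5  19  83] [317.23   9.11] [1.5658 0.6774 0.02  ]
side org [311 264  15  17 196] [318.29 271.7 ] [ 0.5125 -0.2092  0.02  ]
side org [306 280  18  30 252] [314.92 293.46] [ 0.4622 -0.2405  0.02  ]
top yel [281 199   5   6  20] [282.65 201.6 ] [0.5382 0.0091 0.02  ]
top yel [265 203   5   4  17] [267.12 204.59] [0.5302 0.0523 0.02  ]
top yel [254 206   5   4  17] [256.12 207.59] [0.5221 0.0828 0.02  ]
top org [231   3  39  43 261] [250.4  24.2] [1.0712 0.0956 0.02  ]
top org [350 199  19  20 210] [359.1 208.3] [ 0.5179 -0.2014  0.02  ]
top org [361 214  19  28 242] [370.68 225.4 ] [ 0.4706 -0.2309  0.02  ]
```

View pics/c1.png

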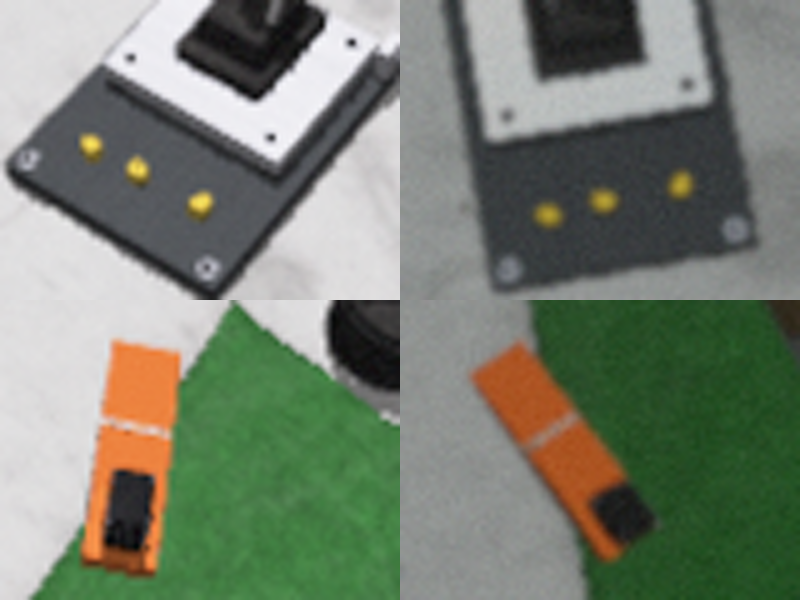

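The crop shows the apron screws, the plate's front corners, the wedge's thin-end corners and the white line clearly in both views. I'll triangulate those.

Run:
```python
from h import *
np.set_printoptions(precision=4,suppress=True)
off={"bs":(225,175,0,0),"bt":(227,165,400,0),"ws":(290,255,0,300),"wt":(335,190,400,300)}
def px(k,p): o=off[k]; return ((p[0]-o[2]+.5)/5-.5+o[0],(p[1]-o[3]+.5)/5-.5+o[1])
P={}
for n,k,a,b in [("screwL","b",(28,158),(508,268)),("screwR","b",(207,267),(735,230)),
 ("plTopL","b",(105,67),(490,142)),("plTopR","b",(280,165),(712,104)),("dotL","b",(130,57),(506,116)),("dotR","b",(271,137),(687,84)),
 ("chipL","b",(91,147),(548,215)),("chipM","b",(137,170),(603,201)),("chipR","b",(201,204),(681,185)),
 ("tipL","w",(112,342),(470,377)),("tipR","w",(181,352),(522,342)),("linL","w",(102,420),(528,448)),("linR","w",(171,433),(578,416)),
 ("heelL","w",(82,555),(610,562))]:
    P[n],g=tri(px(k+"s",a),px(k+"t",b)); print(n,P[n],"gap %.4f"%g)
for a,b in[("screwL","screwR"),("plTopL","plTopR"),("tipL","tipR"),("linL","linR"),("tipL","linL"),("tipR","linR"),("tipL","heelL")]: 
    d=P[b]-P[a]; print(a,b,np.linalg.norm(d[:2]),np.degrees(np.arctan2(d[1],d[0])))
# orange mask long axis on z=9mm plane, each view
for n in("side","top"):
    h=cv2.cvtColor(cv2.imread(f"pics/{n}0.png"),cv2.COLOR_BGR2HSV); m=cv2.inRange(h,(4,120,70),(18,255,255))
    m[:190]=0; y,x=np.nonzero(m); w=np.array([plane(n,p,.01)[:2] for p in zip(x,y)],np.float32)
    (c,sz,ang)=cv2.minAreaRect(w*1000); print(n,c,sz,ang)
```

```text
screwL [0.493  0.1052 0.0134] gap 0.0010
screwR [ 0.5134 -0.0211  0.0143] gap 0.0003
plTopL [0.5622 0.114  0.0291] gap 0.0010
plTopR [ 0.5825 -0.009   0.0312] gap 0.0020
dotL [0.5753 0.1052 0.035 ] gap 0.0001
dotR [0.5921 0.0056 0.0353] gap 0.0006
chipL [0.5221 0.0827 0.018 ] gap 0.0005
chipM [0.5297 0.0521 0.018 ] gap 0.0003
chipR [0.5382 0.0087 0.0196] gap 0.0000
tipL [ 0.5291 -0.1772  0.0004] gap 0.0008
tipR [ 0.5487 -0.2069  0.0033] gap 0.0001
linL [ 0.4879 -0.2049  0.0107] gap 0.0016
linR [ 0.506  -0.2337  0.0118] gap 0.0001
heelL [ 0.4251 -0.245   0.0174] gap 0.0011
screwL screwR 0.12792936085710419 -80.8291933984202
plTopL plTopR 0.12467963488771502 -80.61237652425433
tipL tipR 0.03555684826849046 -56.58056835566539
linL linR 0.034056125127820795 -57.78126695152689
tipL linL 0.04970786526943024 -146.10695516379926
tipR linR 0.0504317391982812 -147.82733234024045
tipL heelL 0.124198381612004 -146.90673455879937
side (578.7871704101562, -188.41807556152344) (326.7950134277344, 53.241424560546875) 22.4254207611084
top (463.6237487792969, -372.1346740722656) (197.44566345214844, 371.23162841796875) 5.997626304626465
```

Measurements agree with the given sizes: screw to plate edge 70 mm, plate width 125 mm, wedge length 124 mm, line height 11 mm. Base yaw is about 9.2°, wedge yaw about 33.1°, with three independent estimates of its origin within 1 mm. Next is the grasp.

```bash
cat >> h.py <<'E'
BY=np.radians(9.25); E0=np.array([0.5724,0.0525]); W=np.array([0.4515,-0.2491]); WY=np.radians(33.1)
bx=np.array([np.cos(BY),np.sin(BY)]); by=np.array([-bx[1],bx[0]])
def B(x,y,z): """base-frame mm -> world"""; return np.r_[E0+bx*(x+20)/1e3+by*y/1e3, z]
def R(yaw,flip=1):
    c,s=np.cos(yaw),np.sin(yaw); x=flip*np.array([c,s,0]); z=np.array([0,0,-1.]); return np.c_[x,np.cross(z,x),z]
E
python3 - <<'E'
from h import *
np.set_printoptions(precision=3,suppress=True)
for f in(1,-1):
    for p,y in((np.r_[W,.15],WY),(np.r_[W,.04],WY),(B(-129,-75,.056),BY+.14),(B(-129,75,.056),BY+.14),(B(-76,0,.056),BY)): print(f,robot.ik(p,R(y,f)))
E
```

```text
1 [-0.226  0.419  0.829  1.976 -0.389  0.912 -0.189]
1 [-0.014  0.558  0.57   2.032 -0.47   0.682 -0.133]
1 [-0.604  0.528  0.762  2.119 -0.566  0.706 -0.734]
1 [-0.778  0.449  0.567  2.144 -0.396  0.649 -1.205]
1 [-0.63   0.541  0.608  2.019 -0.462  0.719 -1.143]
-1 [ 1.045  0.401 -0.728  1.936  0.331  0.926  2.302]
-1 [ 0.892  0.551 -0.551  2.001  0.436  0.706  2.218]
-1 [-0.331  0.439  0.415  2.111 -0.289  0.645  2.154]
-1 [-0.446  0.396  0.168  2.134 -0.111  0.62   1.672]
-1 [-0.348  0.476  0.25   2.01  -0.182  0.677  1.75 ]
```

Run:
```python
from h import *
robot.move_linear([0.40,0.25,0.25],velocity=.25)
robot.move_ptp(np.r_[W,.16],R(WY))
robot.move_linear(np.r_[W,.0405],velocity=.08,threshold=6)
s=robot.get_state(); print(s["time"],s["ee_pos"],s["force"])
robot.gripper_to(0.0)
s=robot.get_state(); print(s["time"],s["ee_pos"],s["force"],s["opening"],s["grasp_force"])
robot.move_linear(np.r_[W,.13],velocity=.12)
s=robot.get_state(); print(s["time"],s["force"],s["opening"])
ims=[robot.grab_frame(n)[...,::-1] for n in("side","top")]
cv2.imwrite("pics/g.png",np.hstack([cv2.resize(ims[0][190:340,230:380],(400,400)),cv2.resize(ims[1][130:280,290:440],(400,400))]))
```

```text
5.3 [ 0.45175476 -0.24914509  0.04085853] [ 0.31848001 -0.34853698 -0.68304134]
6.425 [ 0.45147679 -0.24907652  0.04049166] [0.18910993 0.33494402 0.43187664] 0.01985615663223562 29.99497264623642
7.3167 [-0.6380549   0.41296598  0.32532729] 0.019826199594620193
```

View pics/g.png

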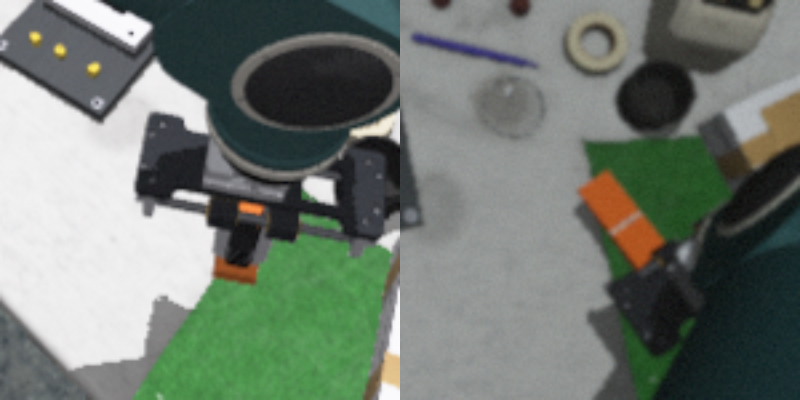

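The wedge is held level in the grip, clear of the mat. Now I'll touch the apron to find its height, then sweep left.

Run:
```python
from h import *
yaw=BY+np.radians(8)
robot.move_ptp(B(-129,-84,.10),R(yaw))
robot.move_linear(B(-129,-84,.065),velocity=.1)
hit=robot.move_linear(B(-129,-84,.052),velocity=.02,threshold=3)
s=robot.get_state(); z=s["ee_pos"][2]; print(hit,s["time"],s["ee_pos"],s["force"])
z=min(max(z,.0545),.0585)+.0012; print(z)
robot.move_linear(B(-129,-84,z),velocity=.05)
robot.move_linear(B(-129,78,z),velocity=.07)
s=robot.get_state(); print(s["time"],s["force"],s["opening"])
robot.move_linear(B(-135,78,.11),velocity=.12)
robot.move_linear(B(-150,0,.11),velocity=.15,frame=R(BY))
s=robot.get_state(); print(s["time"])
ims=[robot.grab_frame(n)[...,::-1] for n in("side","top")]
cv2.imwrite("pics/s.png",np.hstack([cv2.resize(ims[0][140:260,190:310],(400,400)),cv2.resize(ims[1][140:260,200:320],(400,400))]))
```

```text
True 9.2333 [ 0.47833133 -0.04781344  0.05605156] [0.35900241 1.00744328 1.12906112]
0.05725155673931736
11.95 [-0.12104371 -1.18109786 -0.35197663] 0.019594009726929883
13.225
```

View pics/s.png

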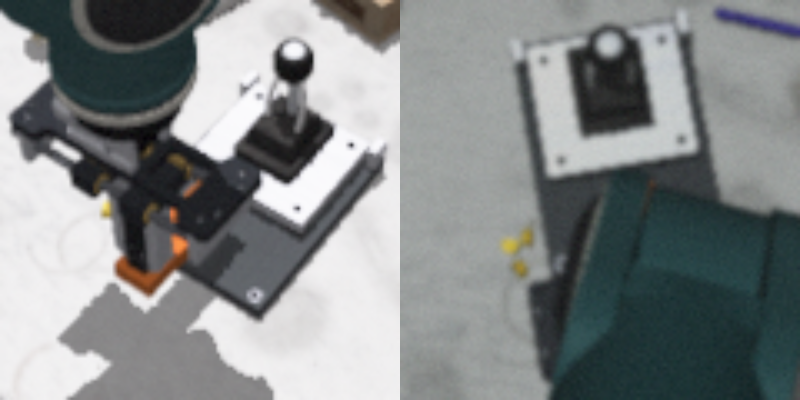

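The chips lie left of the base in the top view, near crop (510,245), (527,238) and (519,268). I'll check in base coordinates that all three are off it.

Run:
```python
from h import *
robot.move_linear(B(-150,-90,.11),velocity=.2)
for n in("top","side"):
    im=robot.grab_frame(n)[...,::-1]; h=cv2.cvtColor(im,cv2.COLOR_BGR2HSV)
    cv2.imwrite(f"pics/{n}2.png",im)
    m=cv2.inRange(h,(22,110,80),(35,255,255))
    k,l,st,ce=cv2.connectedComponentsWithStats(m)
    for i in range(1,k):
        if st[i,4]>4:
            for z in (.0045,.0205):
                d=plane(n,ce[i],z)[:2]-E0; print(n,ce[i].round(1),st[i,4],z,(d@bx*1e3-20).round(1),(d@by*1e3).round(1))
a=cv2.imread("pics/side2.png")[170:245,190:290];b=cv2.imread("pics/top2.png")[165:240,210:310]
cv2.imwrite("pics/s2.png",np.vstack([cv2.resize(x,(400,300),interpolation=cv2.INTER_CUBIC) for x in(a,b)]))
```

```text
top [234.4 212.3] 22 0.0045 -66.1 99.9
top [234.4 212.3] 22 0.0205 -67.7 99.2
top [235.7 220. ] 9 0.0045 -87.9 99.9
top [235.7 220. ] 9 0.0205 -89.2 99.2
side [221.8 202.5] 10 0.0045 -89.9 98.3
side [221.8 202.5] 10 0.0205 -98.1 89.7
```

View pics/s2.png

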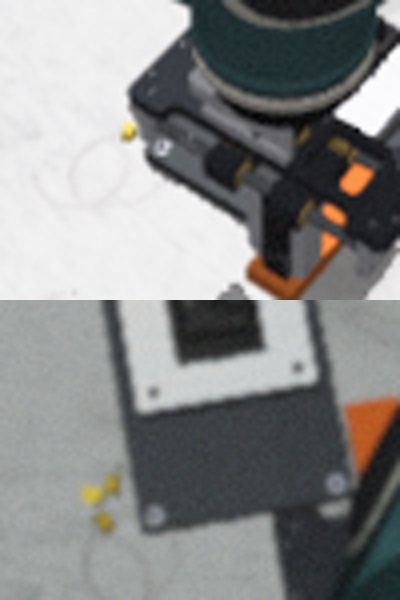

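The apron is clear and all three chips lie on the worktop, 15–30 mm outside the left edge. Now I'll lay the wedge flat and push it in, stopping short of the goal to check.

Run:
```python
from h import *
np.set_printoptions(precision=4,suppress=True)
def st(t): s=robot.get_state(); f=s["force"]; d=s["ee_pos"][:2]-E0; print(t,round(s["time"],2),"base",(d@bx*1e3-20).round(2),(d@by*1e3).round(2),s["ee_pos"][2].round(5),"F",(f[:2]@bx).round(2),(f[:2]@by).round(2),f[2].round(2))
robot.move_linear(B(-130,0,.11),velocity=.2,frame=R(BY))
robot.move_linear(B(-130,0,.062),velocity=.1); st("above")
print(robot.move_linear(B(-130,0,.0535),velocity=.015,threshold=3)); st("touch")
z=float(np.clip(robot.get_state()["ee_pos"][2],.0553,.0565)); print(z)
robot.move_linear(B(-130,0,z),velocity=.02)
for x in (-110,-104,-100,-96,-92,-88,-84,-80):
    robot.move_linear(B(x,0,z),velocity=.03); st(x)
ims=[robot.grab_frame(n)[...,::-1] for n in("side","top")]
for n,i in zip(("side","top"),ims): cv2.imwrite(f"pics/{n}3.png",i)
cv2.imwrite("pics/p.png",np.vstack([cv2.resize(ims[0][165:240,220:320],(400,300),interpolation=cv2.INTER_CUBIC),cv2.resize(ims[1][140:215,220:320],(400,300),interpolation=cv2.INTER_CUBIC)]))
```

```text
above 15.27 base -129.91 -0.53 0.06227 F 0.01 0.5 -0.77
True
touch 15.72 base -129.97 0.19 0.0556 F -0.46 0.06 1.98
0.05559957309015865
-110 16.79 base -112.15 -0.4 0.05567 F -20.03 0.23 31.57
-104 17.14 base -104.12 -0.21 0.05564 F -2.2 0.19 7.2
-100 17.43 base -100.78 -0.22 0.05563 F -8.05 1.53 15.35
-96 17.71 base -97.77 -0.24 0.05548 F -15.43 0.12 19.98
-92 17.99 base -93.36 -0.22 0.05537 F -10.26 0.21 12.58
-88 18.27 base -89.18 -0.17 0.0553 F -7.8 0.4 7.54
-84 18.56 base -85.08 -0.14 0.05527 F -7.29 0.75 7.46
-80 18.84 base -81.03 -0.15 0.05525 F -5.62 -0.65 5.11
```

View pics/p.png

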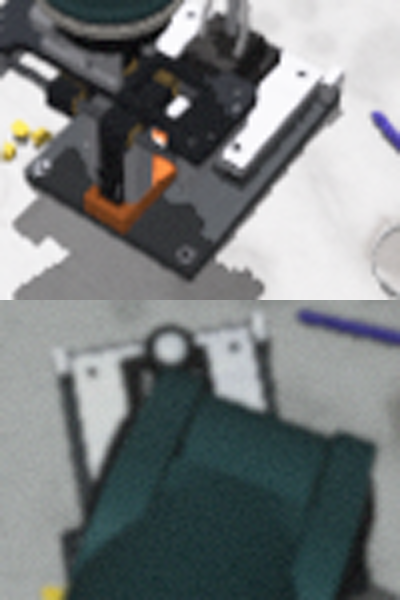

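The wedge is going under the plate, with two chips visible at left, still off the base. I'll measure the actual lift (knob and plate dots shift) and the wedge's position in the hand.

Run:
```python
from h import *
# knob: sub-pixel shift by phase/template correlation of patches unoccluded by the arm
def shift(n,a,b,x0,y0,w,h,m=4):
    A=cv2.imread(a,0);Bm=cv2.imread(b,0)
    k=8; T=cv2.resize(A[y0:y0+h,x0:x0+w],None,fx=k,fy=k,interpolation=cv2.INTER_CUBIC)
    S=cv2.resize(Bm[y0-m:y0+h+m,x0-m:x0+w+m],None,fx=k,fy=k,interpolation=cv2.INTER_CUBIC)
    r=cv2.matchTemplate(S,T,cv2.TM_CCOEFF_NORMED); _,v,_,p=cv2.minMaxLoc(r); return p[0]/k-m,p[1]/k-m,round(v,3)
print("top knob",shift("top","pics/top0.png","pics/top3.png",255,145,16,14), "ref",shift("top","pics/top0.png","pics/top2.png",255,145,16,14))
print("top dotBR",shift("top","pics/top0.png","pics/top3.png",274,146,9,10))
print("side backR",shift("side","pics/side0.png","pics/side3.png",290,177,12,12))
# predicted for lift 4 mm
hinge=B(90,0,.030); 
def rot(pb,l):
    t=l/110; x,y,z=pb; dx,dz=x-90,z-30; return B(90+dx*np.cos(t)+dz*np.sin(t),y,(30+dz*np.cos(t)-dx*np.sin(t))/1e3)
for l in(3,4,5):
    print(l,"knob top",proj("top",rot((45,0,145),l))-proj("top",rot((45,0,145),0)))
print("knob at",proj("top",rot((45,0,140),0)))
a=cv2.imread("pics/side3.png")[180:235,225:295]; b=cv2.imread("pics/side0.png")[180:235,225:295]
cv2.imwrite("pics/z.png",np.hstack([cv2.resize(x,(400,314),interpolation=cv2.INTER_CUBIC) for x in(b,a)]))
```

```text
top knob (-0.25, -1.125, 0.977) ref (0.0, 0.0, 0.998)
top dotBR (0.0, -0.125, 0.986)
side backR (0.125, -0.125, 0.981)
3 knob top [[-0.20844912 -1.32302387]]
4 knob top [[-0.27859513 -1.76533862]]
5 knob top [[-0.34905981 -2.20822428]]
knob at [[263.54490296 157.17385609]]
```

View pics/z.png

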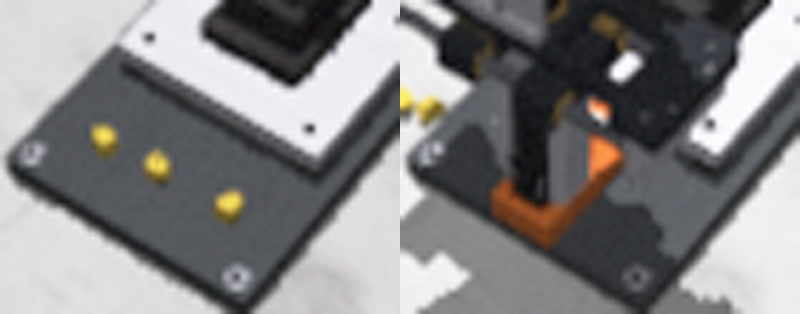

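The knob has moved about 1.1 px, so the lift is roughly 2.6–3.3 mm. The heel corners are at side ≈(241,217.5) and (250,223). The white line shows at ≈(260,199), just short of the plate's edge. I'll push on a few mm and measure after each step.

```bash
cat > push.py <<'E'
from h import *
import sys
def st(t): s=robot.get_state(); f=s["force"]; d=s["ee_pos"][:2]-E0; print(t,round(s["time"],2),"base",(d@bx*1e3-20).round(2),(d@by*1e3).round(2),s["ee_pos"][2].round(5),"F",(f[:2]@bx).round(2),(f[:2]@by).round(2),f[2].round(2),s["opening"].round(4))
def knob(im,x0=255,y0=145,w=16,h=14,m=4,k=16):
    A=cv2.imread("pics/top0.png",0); G=cv2.cvtColor(im,cv2.COLOR_RGB2GRAY)
    u=lambda q:cv2.resize(q,None,fx=k,fy=k,interpolation=cv2.INTER_CUBIC)
    _,v,_,p=cv2.minMaxLoc(cv2.matchTemplate(u(G[y0-m:y0+h+m,x0-m:x0+w+m]),u(A[y0:y0+h,x0:x0+w]),cv2.TM_CCOEFF_NORMED)); return p[1]/k-m
for x in map(float,sys.argv[1:]):
    robot.move_linear(B(x,0,.0555),velocity=.02); robot.pause(.3); st(x)
    s=np.mean([knob(robot.grab_frame("top")) for _ in range(4)]); print("knob",s,"lift~",-s/.441)
for n,p,z in(("heelL",(241.3,217.6),.016),("heelR",(250.4,222.9),.016),("line",(260,199.3),.0275)):
    d=plane("side",p,z)[:2]-E0; print(n,(d@bx*1e3-20).round(1),(d@by*1e3).round(1))
E
python3 push.py -79 -77
```

```text
Traceback (most recent call last):
  File "push.py", line 9, in <module>
    robot.move_linear(B(x,0,.0555),velocity=.02); robot.pause(.3); st(x)
                                                                   ~~^^^
  File "push.py", line 3, in st
    def st(t): s=robot.get_state(); f=s["force"]; d=s["ee_pos"][:2]-E0; print(t,round(s["time"],2),"base",(d@bx*1e3-20).round(2),(d@by*1e3).round(2),s["ee_pos"][2].round(5),"F",(f[:2]@bx).round(2),(f[:2]@by).round(2),f[2].round(2),s["opening"].round(4))
                                                                                                                                                                                                                                       ^^^^^^^^^^^^^^^^^^
AttributeError: 'float' object has no attribute 'round'
```

```bash
sed -i 's/s\["opening"\].round(4)/s["opening"]/' push.py; python3 push.py -79 -77
```

```text
-79.0 20.04 base -80.94 -0.18 0.05526 F -16.37 0.48 17.54 0.019570727858049364
knob -1.125 lift~ 2.5510204081632653
-77.0 20.79 base -78.61 -0.23 0.05522 F -13.15 0.29 13.36 0.019709921720924218
knob -1.359375 lift~ 3.082482993197279
heelL -104.1 13.3
heelR -103.1 -18.4
line -27.5 3.4
```

```bash
python3 push.py -75 -73
python3 - <<'E'
from h import *
a=robot.grab_frame("side")[...,::-1]; cv2.imwrite("pics/side4.png",a)
cv2.imwrite("pics/z4.png",cv2.resize(a[170:240,215:305],(720,560),interpolation=cv2.INTER_CUBIC))
E
```

```text
-75.0 21.54 base -76.63 -0.22 0.05524 F -12.09 -0.12 13.98 0.01980816149164743
knob -1.59375 lift~ 3.6139455782312924
-73.0 22.29 base -74.63 -0.24 0.05522 F -11.63 -1.13 13.7 0.019669477155784154
knob -1.9375 lift~ 4.393424036281179
heelL -104.1 13.3
heelR -103.1 -18.4
line -27.5 3.4
```

View pics/z4.png

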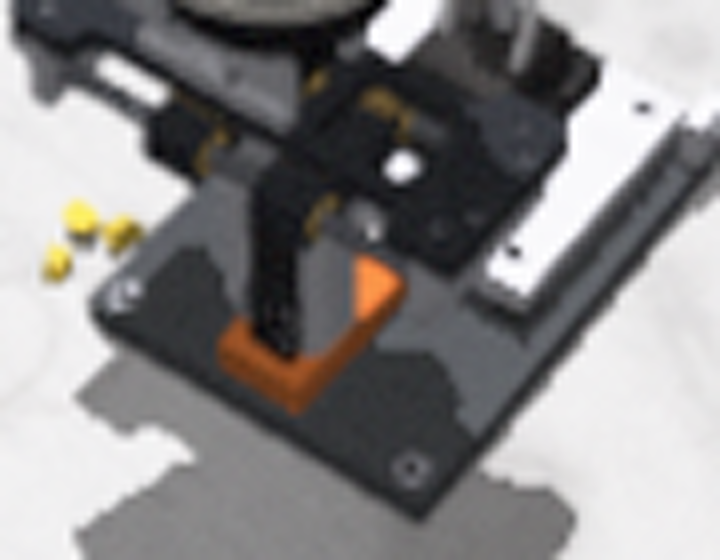

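The plate is up about 4 mm by both knob shift and kinematics. The wedge is still held flat on the apron, and the white line is at the plate's edge by the arm's position (it's hidden in the picture). All three chips are on the worktop, so I'm handing in.

Run:
```python
from rig import robot
robot.pause(.5); s=robot.get_state(); print(s["time"],s["ee_pos"],s["force"],s["opening"],s["grasp_force"])
print(robot.sign_off())
```

```text
23.0417 [0.5185342  0.04347853 0.05524696] [-11.43265386  -1.76124457  13.69163505] 0.019660472926125556 30.00285565853119
the job is handed in; nothing more can be done
None
```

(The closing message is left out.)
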